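# Last gumballs for the gingerbread train

### The job

Fetch the last five gumballs for the gingerbread train: stand the white enamel mug under the dispenser's spout, draw the sprung slide right out by its red knob until all five have dropped into the mug, then ease the slide fully home without letting it snap shut. After that, set the mug with the five gumballs upright in the middle of the round cork trivet and let go; leave the other things on the table where they are.

Things in the scene. Friction and masses are not known exactly. Their poses are not given: they have to be found in the camera images.
- dispenser: Fixed countertop gravity dispenser. Origin at table height on the spout axis, z up; its open front, where slide and knob stick out, is local -x. Black base plate 10 mm thick spans x -90 to +110, y +-75 mm; the mug stands on it. Steel posts at x +85, y +-54 mm. The hopper overhangs knob and mug handle: reach both tilted (about 40 to 45 degrees from vertical) from the front.
- hopper (a point): Centre of the clear round hopper's lid top, 334 mm above the table on the spout axis (a 12 mm red button stands on it). The hopper is 156 mm across from 268 to 326 mm height, tapering to a 76 mm neck at 222 mm and below.
- spout (a point): Centre of the clear spout's lower mouth, on the dispenser's z axis, 112 mm above the table; 76 mm outside diameter, 69 mm inside; axes as the dispenser's.
- mug_stop (a point): Middle of a low red curved stop on the base, behind the spout: inner radius 47 mm about the spout axis, spanning about 60 degrees either side of local +x, 10 to 35 mm above the table. A mug pushed in from the front until it meets the stop stands under the spout within about 2 mm.
- slide (a joint): Opening (m) of the steel shutter blade (6 mm thick, top face 186 mm above the table) closing the hopper neck: 0 = shut, 0.070 = fully out at its stop; moves along the dispenser's local -x. A spring pulls it shut: 2.4 N when shut, 8 N fully out, plus 0.6 N friction; let go, it snaps shut. The last gumballs fall only beyond about 0.055.
- slide_knob (a point): Middle of the slide's upright red knob, a post 16 mm deep (local x), 14 mm wide (local y), from 186 to 232 mm above the table; this point is 212 mm up and, when shut, 95 mm in front (local -x) of the spout axis. Moves with the slide; axes as the dispenser's. The blade under it is 26 mm wide.
- mug: White enamel mug with blue rim, 90 mm outside diameter, 82 mm inside, 85 mm high, 0.12 to 0.24 kg, loose. Origin at the centre of its underside, z up. The handle points along local -x: an upright grip bar 14 x 14 mm centred 75 mm from the axis, 15 to 71 mm above the underside, joined to the wall by two arms.
- trivet: Round cork trivet fixed on the table, 130 mm across, 8 mm thick; origin at the centre of its underside. 
- gum0_center (a point): Centre of the red gumball, 26 mm diameter, 12 g; at the start on the shutter in the hopper neck.
- gum1_center (a point): Centre of the green gumball, 26 mm diameter, 12 g; at the start on the shutter in the hopper neck.
- gum2_center (a point): Centre of the yellow gumball, 26 mm diameter, 12 g; at the start on the shutter in the hopper neck.
- gum3_center (a point): Centre of the blue gumball, 26 mm diameter, 12 g; at the start on the shutter in the hopper neck.
- gum4_center (a point): Centre of the orange gumball, 26 mm diameter, 12 g; at the start on the shutter in the hopper neck.
- panel_a: Bystander: flat gingerbread panel 100 x 80 x 12 mm; origin under its centre.
- panel_b: Bystander: flat gingerbread panel 90 x 90 x 12 mm; origin under its centre.
- jar: Bystander: jar, 56 mm across, 100 mm high, red cap; origin under its centre.
- bowl: Bystander: blue bowl, 140 mm across, 65 mm high; origin under its centre.
- spare_mug: Bystander: green mug of the same shape as the white one; origin under its centre.
- cutter: Bystander: round copper cookie cutter, 72 mm across, 22 mm high; origin under its centre.
- spatula: Bystander: spatula 240 mm long lying flat; origin under its middle.
Not all that is in view belongs to the job. Leave any orange or purple look-alike of the mug alone.

How it is judged:
By the outcome, as a careful person would: the job done as asked, in the order asked, and still so for the second after the job is handed in, with the robot touching nothing.
It also fails if it takes over 66 s, if anything falls off the work surface, if the arm or the gripper's body presses on something with over 40 N, if the wrist force passes 120 N, or if a joint passes its speed limit or range.

### The arm

A 6-joint arm with a two-finger parallel gripper is mounted at the origin on the work surface. World frame = base frame: x ahead of the robot, y to its left, z up, the work surface at z = 0. Lengths are in m, angles in degrees, forces in N, time in s.
With the tool pointing down it reaches from about 0.375 to 0.9 m from the base axis. Payload 3.1 kg.
Tool frame: the origin (TCP) lies on the centre line of the jaws, within the pads' length; the fingertips stand 25 mm ahead of it and the grasp point (between the pads) lies 6 mm ahead of it; y points along the fingers, x is the direction in which the jaws open and shut, and the axes are right-handed (so a half turn about y gives the same grasp; the last joint's range is limited). The gripper opens to 87 mm and grips with 3 to 60 N. Pads are 19 mm wide; open, the fingers measure 117 mm over their backs; the gripper's body (75 mm by 190 mm) begins 51 mm behind the grasp point.
Start: joints at [53.256, 30.224, 82.088, -0, 67.689, -10.227], TCP at [0.279, 0.559, 0.209] pointing down, gripper open.
Joint ranges: [-176.69, 176.69], [-43.24, 126.21], [12.49, 139.97], [-82, 262], [0, 151.66], [-163.58, 163.58]. Speed limits (degrees/s): [159.86, 159.86, 180, 180, 180, 180].

### API

Orientations are given as a 3x3 rotation matrix whose columns are the frame's x, y, z axes.
In Python, from rig import * gives the robot as it stands.
- The arm moves only by the tool play_rows, never from a script. Its argument "commands" is a list of rows, each a list of 2 entries, a list of its own where there are three numbers: the shift along the world's x, y, z in m, then the turn, a rotation vector about the world's x, y, z in rad. A call has 1 to 10 rows; each row is the pose to reach, as a shift and turn from the pose commanded when the call began; what a row does not reach only later rows make up. A row lasts 1/8 s, in which the tool goes at most 62.5 mm and 10.7 degrees, less where a joint would pass 70% of its speed; a pose out of reach is approached as far as the arm can. A call with a gripper value outside its range is refused whole. "gripper" is the finger opening in m, from 0 to 0.087, set as the call begins (left out, the last holds). The fingers move at their own pace and stop on an object; the grip force is fixed at half the most. Time passes only in rows, so rows that repeat a pose let the fingers close. It gives the time, the measured TCP pose, the force and the opening at its end, in the units of the state.
- read_state(): the state, without advancing time (a new reading comes with each control period).
- capture(name): name is "scene" or "top"; returns a dict with "frame" (384x512x3 uint8, red, green, blue), "depth" (384x512 float32, m along the optical axis (not along the pixel's ray), 0 where there is no reading), "mtx" (3x3 intrinsics, pixels), "cam_to_world" (4x4, takes a point from camera to world coordinates). Camera axes: x right, y down, z forward; pixel columns grow to the right and rows downward; lengths in m; the calibration is good to about 2 mm. A picture is of the moment at which its call begins.
- hand_in(): hands the job in, once; it reports no verdict.
The state is a dict: "time_s": time; "joint_positions": joint angles; "qvel": joint speeds; "tau": joint torques, N m; "position": TCP position; "tcp_rot": TCP orientation; "force": force on the tool from outside, world axes, zero at the start; "moment": the same for the moment, N m; "opening": opening from 0.0 (shut) to 1.0 (fully open).
Only numpy, scipy, OpenCV 4.12 (cv2) and the standard library are available. Lean on these libraries where they do the work, as an engineer would, in place of code of your own. Each camera call takes 0.05 s, during which the arm holds its last target. There are 200 camera calls.

## Working session

There is one attempt and no reset: what is moved stays moved. The work goes in short steps, Python scripts to look and compute and a tool call to move; the robot and the scene stay as the last step left them, time stands still between calls to the robot, and variables do not carry over. Pictures are saved under pics/ and viewed, about 8 in all and at most 12, crops included, and the job is handed in when it is done.

Besides the shell and the picture viewer there is one more tool, called after "Emit:" as name(argument=value, ...), one argument or row to a line, values as JSON. play_rows: Moves the arm, as the interface text tells. Its arguments: {"type":"object","properties":{"commands":{"type":"array"},"gripper":{"type":"number"}},"required":["commands"]}

```bash
mkdir -p pics; ls; python3 - <<'E'
from rig import *
import numpy as np,cv2
s=read_state();print(s)
a=[]
for n in("scene","top"):
    c=capture(n);np.savez(f"pics/{n}0.npz",**c);cv2.imwrite(f"pics/{n}0.png",cv2.resize(c["frame"][...,::-1],None,fx=1.5,fy=1.5));print(n,c["mtx"].tolist(),c["cam_to_world"].round(4).tolist())
E
```

```text
pics
{'time_s': 0.0, 'joint_positions': array([ 5.32568421e+01,  3.02790062e+01,  8.21569062e+01, -4.94281212e-04,
        6.76874234e+01, -1.02287791e+01]), 'qvel': array([ 0.03153247,  0.01572212, -0.04094873, -0.0441942 , -0.05213096,
       -0.06186071]), 'tau': array([ 6.09532599e-04, -4.40040600e+01, -1.76594442e+01,  6.33005239e-02,
        5.83419052e-02, -1.68574493e-04]), 'position': array([0.27854349, 0.55865134, 0.20796833]), 'tcp_rot': array([[ 4.46418093e-01, -1.28136120e-03, -8.94823583e-01],
       [ 8.94821989e-01, -1.72971914e-03,  4.46419775e-01],
       [-2.11981845e-03, -9.99997683e-01,  3.74412255e-04]]), 'force': array([ 0.60351151,  0.12250722, -0.68598281]), 'moment': array([-8.71183295e-03,  7.15803146e-05,  2.81584672e-02]), 'opening': 0.999227540545464}
scene [[491.4586509337612, 0.0, 259.4706219935822], [0.0, 491.4586509337612, 182.49346953117018], [0.0, 0.0, 1.0]] [[-0.9826, 0.1235, -0.139, 0.7397], [0.1859, 0.6425, -0.7434, 1.4033], [-0.0025, -0.7563, -0.6542, 1.3968], [0.0, 0.0, 0.0, 1.0]]
top [[424.4988184495089, 0.0, 248.38189233148827], [0.0, 424.4988184495089, 192.38560654477578], [0.0, 0.0, 1.0]] [[0.0014, -0.9979, 0.0644, 0.4073], [-0.9996, -0.0032, -0.0275, 0.0601], [0.0277, -0.0643, -0.9975, 1.6123], [0.0, 0.0, 0.0, 1.0]]
```

View pics/scene0.png

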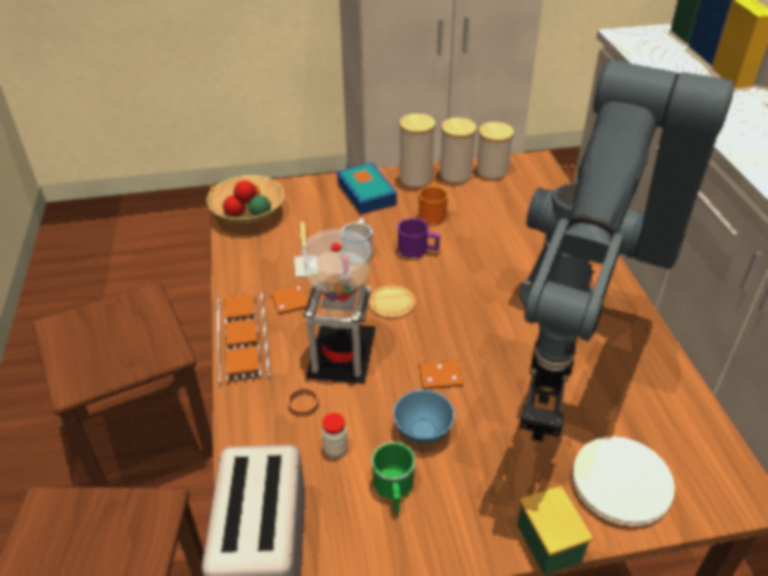

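View pics/top0.png

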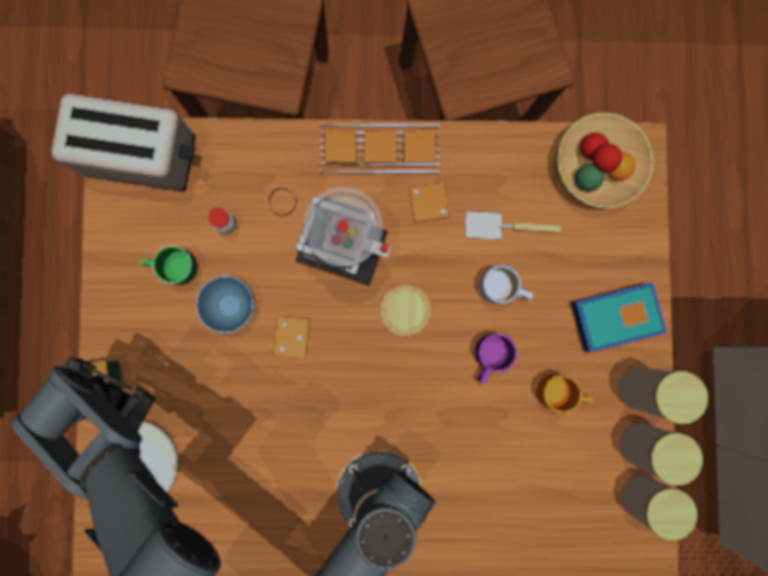

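The scene view shows the dispenser at (340,320) and the white mug behind it at (357,238). In the top view the dispenser is at (342,237) with its red knob at (385,247), so its front faces about -y. The white mug is at (500,285) with the handle at (527,295), and the trivet is at (405,310).

```bash
cat > h.py <<'E'
import numpy as np,cv2
from rig import *
def ray(c,uv,z):
    uv=np.atleast_2d(np.float64(uv));d=np.c_[uv,np.ones(len(uv))]@np.linalg.inv(c["mtx"]).T@c["cam_to_world"][:3,:3].T
    o=c["cam_to_world"][:3,3];return o+d*((z-o[2])/d[:,2])[:,None]
def cloud(c):
    v,u=np.mgrid[:384,:512];D=c["depth"].astype(float)
    p=np.stack([(u-c["mtx"][0,2])/c["mtx"][0,0]*D,(v-c["mtx"][1,2])/c["mtx"][1,1]*D,D],-1)
    return p@c["cam_to_world"][:3,:3].T+c["cam_to_world"][:3,3]
def proj(c,p):
    q=(np.atleast_2d(p)-c["cam_to_world"][:3,3])@c["cam_to_world"][:3,:3]@c["mtx"].T;return q[:,:2]/q[:,2:]
def fitc(p):
    A=np.c_[2*p[:,:2],np.ones(len(p))];s=np.linalg.lstsq(A,(p[:,:2]**2).sum(1),rcond=None)[0]
    return s[:2],np.sqrt(s[2]+s[0]**2+s[1]**2)
E
python3 - <<'E'
from h import *
t=dict(np.load("pics/top0.npz"));s=dict(np.load("pics/scene0.npz"))
P=cloud(t);hsv=cv2.cvtColor(t["frame"],cv2.COLOR_RGB2HSV);H,S,V=[hsv[...,i].astype(int) for i in range(3)]
def box(u0,u1,v0,v1):
    m=np.zeros(H.shape,bool);m[v0:v1,u0:u1]=1;return m
# trivet
m=box(245,295,185,230)&(P[...,2]>.004)&(P[...,2]<.014);q=P[m];print("trivet",len(q),q.mean(0),np.ptp(q,0))
m2=(box(245,295,185,230)&(H>20)&(H<35)).astype(np.uint8)
cs=max(cv2.findContours(m2,0,1)[0],key=cv2.contourArea)[:,0];print(" col",fitc(ray(t,cs,.008)))
# mug
m=box(315,360,170,207)&(P[...,2]>.03);q=P[m];rim=q[q[:,2]>.075];print("mug",len(q),q[:,2].max(),len(rim),fitc(rim))
c,_=fitc(rim);r=np.hypot(*(q[:,:2]-c).T);h=q[r>.055];print("handle",len(h),h.mean(0),np.degrees(np.arctan2(*(h.mean(0)[:2]-c)[::-1])))
# blobs
m=box(195,265,120,195)
for lo,hi in((.004,.016),(.06,.17),(.17,.2),(.2,.25),(.25,.3),(.3,.36)):
    k=m&(P[...,2]>lo)&(P[...,2]<hi);q=P[k];print(lo,hi,len(q),q.mean(0).round(3) if len(q) else 0,np.ptp(q,0).round(3) if len(q) else 0)
k=box(245,265,155,175)&((H<8)|(H>172))&(S>150)&(V>90);print("knob px",np.argwhere(k)[:,::-1].mean(0),k.sum(),ray(t,np.argwhere(k)[:,::-1].mean(0),.232),P[k].mean(0))
a=cv2.resize(t["frame"][110:210,185:365],None,fx=4,fy=4,interpolation=2);b=cv2.resize(s["frame"][135:265,180:300],(480,520),interpolation=2)[:180]
cv2.imwrite("pics/c1.png",a[...,::-1])
b=cv2.resize(s["frame"][135:265,185:285],None,fx=4.5,fy=4.5,interpolation=2);cv2.imwrite("pics/c2.png",b[...,::-1])
E
```

```text
trivet 953 [ 0.45987868 -0.06359492  0.00808216] [0.16725163 0.18663195 0.00997041]
 col (array([ 0.45769632, -0.06473797]), np.float64(0.0536824222137625))
mug 297 1.6122889361233246 143 (array([ 0.44907963, -0.14454395]), np.float64(0.17951380386616067))
handle 297 [ 0.51282298 -0.29158298  0.12490857] -66.56263631030527
0.004 0.016 763 [0.606 0.078 0.008] [0.285 0.264 0.012]
0.06 0.17 8 [0.586 0.183 0.121] [0.008 0.012 0.104]
0.17 0.2 184 [0.573 0.101 0.189] [0.089 0.205 0.023]
0.2 0.25 62 [0.599 0.107 0.214] [0.129 0.205 0.037]
0.25 0.3 20 [0.545 0.079 0.283] [0.015 0.092 0.03 ]
0.3 0.36 2198 [0.616 0.086 0.334] [0.16  0.158 0.027]
knob px [256.14285714 164.21428571] 14 [[ 0.58897075 -0.00335226  0.232     ]] [ 0.59141306 -0.00416818  0.21412459]
```

View pics/c1.png

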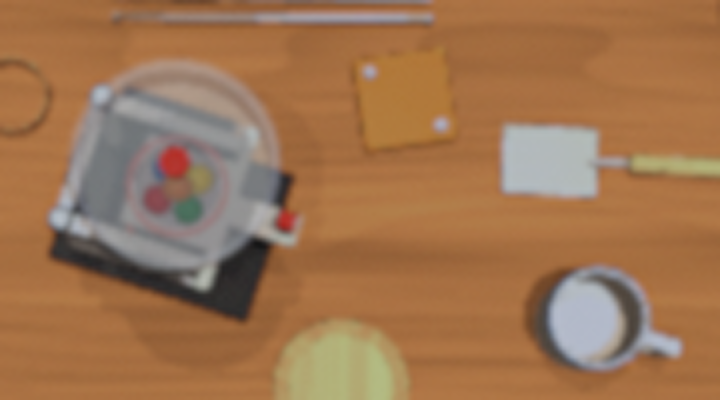

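View pics/c2.png

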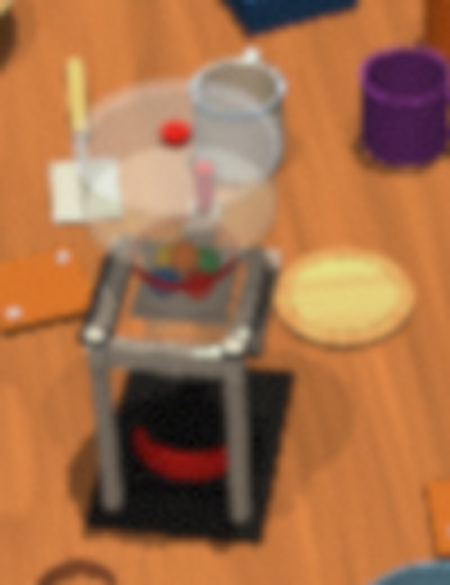

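The crops show base plate corners at about (293,175), (245,320) and (52,258) in the top crop, the lid button at (175,162), and the knob at (287,222). The mug is at (597,318) with its handle tip at (680,348). The scene crop shows the red stop at the back of the base and nothing standing on the plate.

```bash
python3 - <<'E'
from h import *
t=dict(np.load("pics/top0.npz"));s=dict(np.load("pics/scene0.npz"))
f=lambda x,y:np.array([[x/4+185-.375,y/4+110-.375]])
for n,u,z in(("cF1",f(293,175),.01),("cF2",f(245,320),.01),("cB2",f(52,258),.01),("button",f(175,162),.346),("knobtop",f(287,219),.232)):print(n,ray(t,u,z).round(4))
g=lambda x,y:np.array([[x/4.5+185-.4,y/4.5+135-.4]])
for n,u,z in(("S button",g(176,130),.346),("S cB",g(88,528),.01),("S cB2",g(262,540),.01),("S cF",g(294,372),.01),("S triv ",g(344,297),.008),("S knobtop",g(204,163),.232)):print(n,ray(s,u,z).round(4))
P=cloud(t);v,u=np.mgrid[:384,:512]
m=(P[...,2]>.325)&(P[...,2]<.342)&(abs(P[...,0]-.616)<.1)&(abs(P[...,1]-.086)<.1)
cs=max(cv2.findContours(m.astype(np.uint8),0,1)[0],key=cv2.contourArea)[:,0];print("lid",fitc(ray(t,cs,.334)))
hsv=cv2.cvtColor(t["frame"],cv2.COLOR_RGB2HSV);H,S,V=[hsv[...,i].astype(int) for i in range(3)]
w=(u>245)&(u<295)&(v>185)&(v<230)
m=w&(H>=17)&(H<40)&(V>125)
cs=max(cv2.findContours(m.astype(np.uint8),0,1)[0],key=cv2.contourArea);print("triv",fitc(ray(t,cv2.convexHull(cs)[:,0],.008)),cv2.contourArea(cs))
w=(u>312)&(u<362)&(v>168)&(v<210)
m=w&(P[...,2]>.02)&(P[...,2]<.1)
q=P[m];print("mugcloud",len(q),np.percentile(q[:,2],[5,50,95]))
cs=max(cv2.findContours(m.astype(np.uint8),0,1)[0],key=cv2.contourArea)[:,0]
# colour: bluish/white
mc=w&((S<95)|((H>85)&(H<135)))
cs=max(cv2.findContours(mc.astype(np.uint8),0,1)[0],key=cv2.contourArea)[:,0];R=ray(t,cs,.085)[:,:2]
c=ray(t,f(597,318),.085)[0,:2]
for i in range(8):
    r=np.hypot(*(R-c).T);k=abs(r-.045)<.007;c,rr=fitc(R[k])
print("mug",c,rr,k.sum(),"far",R[np.argsort(r)[-5:]],np.degrees(np.arctan2(*(R[np.argsort(r)[-5:]].mean(0)-c)[::-1])))
print("handle hand",ray(t,f(676,347),.071))
print("mug rim hand",ray(t,[f(545,318)[0],f(650,318)[0],f(597,266)[0],f(597,370)[0]],.085).round(4))
# scene mug cloud
Q=cloud(s);k=(abs(Q[...,0]-c[0])<.1)&(abs(Q[...,1]-c[1])<.1)&(Q[...,2]>.06)&(Q[...,2]<.1);print(k.sum(),Q[k][:,2].max())
E
```

```text
cF1 [[ 0.6598 -0.0201  0.01  ]]
cF2 [[0.5212 0.0253 0.01  ]]
cB2 [[0.5794 0.2079 0.01  ]]
button [[0.6162 0.0854 0.346 ]]
knobtop [[ 0.5884 -0.0041  0.232 ]]
S button [[0.6181 0.0886 0.346 ]]
S cB [[0.7197 0.1757 0.01  ]]
S cB2 [[0.5809 0.2154 0.01  ]]
S cF [[0.5217 0.0286 0.01  ]]
S triv  [[ 0.4595 -0.0608  0.008 ]]
S knobtop [[ 0.5879 -0.0062  0.232 ]]
lid (array([0.61666523, 0.08591326]), np.float64(0.07930748524008106))
triv (array([ 0.45839415, -0.06563616]), np.float64(0.06426521728640999)) 849.5
mugcloud 321 [0.02302574 0.06750408 0.08774142]
mug [ 0.51858244 -0.29202893] 0.04838468914692424 60 far [[ 0.49763282 -0.36935714]
 [ 0.48671702 -0.36553909]
 [ 0.49399652 -0.36930295]
 [ 0.49036132 -0.36924878]
 [ 0.48672724 -0.36919462]] -109.76943727795545
handle hand [[ 0.49340033 -0.36814469  0.071     ]]
mug rim hand [[ 0.5186 -0.245   0.085 ]
 [ 0.5189 -0.3409  0.085 ]
 [ 0.5661 -0.293   0.085 ]
 [ 0.4716 -0.2919  0.085 ]]
103 0.09213935759209635
```

Emit:
play_rows(
  commands=[
    [[0.014, -0.05, 0.03], [0, 0, -0.14]],
    [[0.028, -0.1, 0.06], [0, 0, -0.28]],
    [[0.042, -0.15, 0.09], [0, 0, -0.43]],
    [[0.056, -0.2, 0.12], [0, 0, -0.57]],
    [[0.07, -0.25, 0.15], [0, 0, -0.71]],
    [[0.085, -0.3, 0.17], [0, 0, -0.85]],
    [[0.1, -0.355, 0.18], [0, 0, -1.0]],
    [[0.115, -0.41, 0.19], [0, 0, -1.14]],
    [[0.13, -0.465, 0.19], [0, 0, -1.28]],
    [[0.14, -0.52, 0.19], [0, 0, -1.422]],
  ],
  gripper=0.087,
)

```text
time_s: 1.35
position: [0.4191, 0.0374, 0.3989]
tcp_rot: [[0.95, 0.0, 0.313], [-0.313, 0.0, 0.95], [0.0, -1.0, 0.0]]
force: [1.4, 0.1, -0.4]
opening: 1.001
```

Emit:
play_rows(
  commands=[
    [[0.005, -0.055, 0.0], [0.075, -0.024, 0]],
    [[0.01, -0.11, 0.0], [0.15, -0.049, 0]],
    [[0.015, -0.165, -0.01], [0.224, -0.073, 0]],
    [[0.02, -0.22, -0.02], [0.3, -0.097, 0]],
    [[0.025, -0.275, -0.04], [0.374, -0.122, 0]],
    [[0.03, -0.325, -0.07], [0.45, -0.146, 0]],
    [[0.035, -0.37, -0.1], [0.523, -0.17, 0]],
    [[0.04, -0.415, -0.13], [0.6, -0.194, 0]],
    [[0.044, -0.455, -0.16], [0.672, -0.219, 0]],
    [[0.046, -0.488, -0.19], [0.747, -0.243, 0]],
  ],
)

```text
time_s: 2.6
position: [0.4648, -0.4504, 0.2072]
tcp_rot: [[0.951, 0.22, 0.218], [-0.31, 0.674, 0.671], [0.0, -0.705, 0.709]]
force: [0.3, -1.0, 0.6]
opening: 1.0
```

```bash
python3 - <<'E'
from h import *
s=read_state();print(s["joint_positions"].round(1),s["position"],s["tcp_rot"].round(3),s["force"])
c=capture("scene");t=capture("top")
g=ray(t,[[0,0]],0)
im=np.hstack([cv2.resize(c["frame"][90:270,180:380],(444,400)),cv2.resize(t["frame"][130:290,280:420],(350,400))])
cv2.imwrite("pics/p5.png",im[...,::-1])
E
```

```text
[-67.6  47.6  61.8  28.6 105.8 -50.5] [ 0.46478903 -0.45044225  0.20721179] [[ 0.951  0.22   0.218]
 [-0.31   0.674  0.671]
 [ 0.    -0.705  0.709]] [ 0.25960111 -0.98997037  0.55998327]
```

View pics/p5.png

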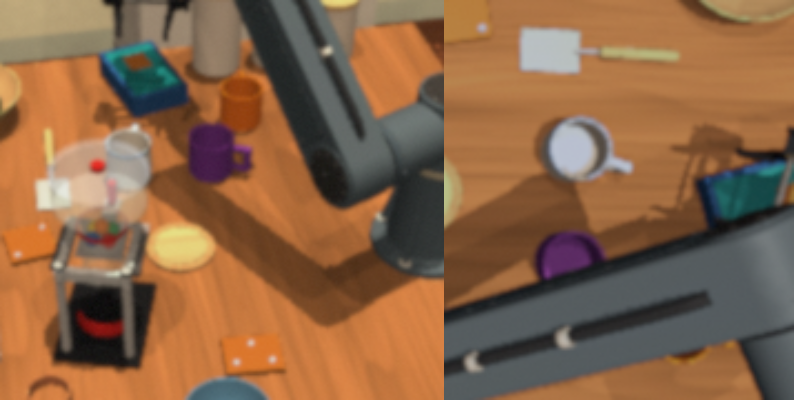

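The white mug still stands at right-panel pixel (578,150) with its handle at (625,165). The gripper is over the book to the right, clear of everything.

Emit:
play_rows(
  commands=[
    [[0.003, 0.008, -0.042], [0, 0, 0]],
    [[0.006, 0.015, -0.084], [0, 0, 0]],
    [[0.01, 0.027, -0.097], [0, 0, 0]],
    [[0.014, 0.04, -0.11], [0, 0, 0]],
    [[0.018, 0.053, -0.124], [0, 0, 0]],
    [[0.022, 0.065, -0.137], [0, 0, 0]],
    [[0.025, 0.074, -0.146], [0, 0, 0]],
    [[0.028, 0.0825, -0.155], [0, 0, 0]],
    [[0.028, 0.0825, -0.155], [0, 0, 0]],
  ],
)

```text
time_s: 3.82
position: [0.493, -0.3651, 0.0535]
tcp_rot: [[0.951, 0.218, 0.218], [-0.308, 0.674, 0.672], [-0.001, -0.706, 0.708]]
force: [-0.1, 0.2, 0.7]
opening: 1.0
```

```bash
python3 - <<'E'
from h import *
s=read_state();print(s["position"],s["force"])
c=capture("scene");t=capture("top")
im=np.hstack([cv2.resize(c["frame"][120:200,200:300],(500,400)),cv2.resize(t["frame"][160:240,310:370],(300,400))])
cv2.imwrite("pics/p6.png",im[...,::-1])
E
```

```text
[ 0.49298558 -0.36514041  0.05347907] [-0.09207723  0.24459453  0.65704153]
```

View pics/p6.png

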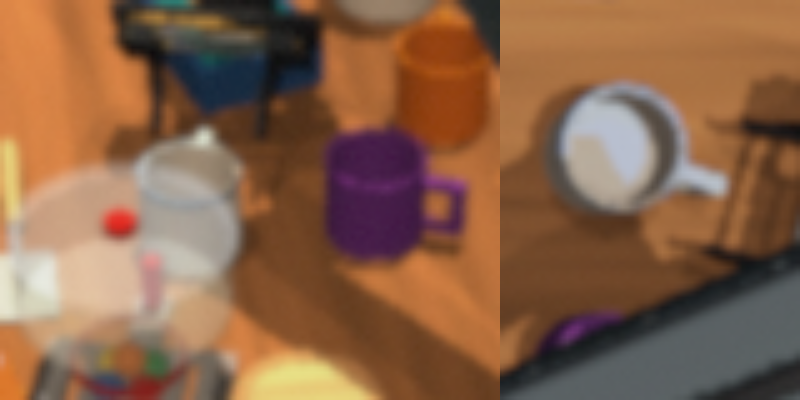

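The finger tips straddle the handle bar: in the right panel, tips at (715,125) and (675,245), bar at (715,183). Closing.

Emit:
play_rows(
  commands=[
    [[0, 0, 0], [0, 0, 0]],
    [[0, 0, 0], [0, 0, 0]],
    [[0, 0, 0], [0, 0, 0]],
    [[0, 0, 0], [0, 0, 0]],
    [[0, 0, 0], [0, 0, 0]],
    [[0, 0, 0], [0, 0, 0]],
  ],
  gripper=0.0,
)

```text
time_s: 4.68
position: [0.493, -0.3662, 0.0539]
tcp_rot: [[0.951, 0.219, 0.218], [-0.309, 0.673, 0.672], [0.0, -0.707, 0.707]]
force: [0.2, -0.0, -0.6]
opening: 0.403
```

Emit:
play_rows(
  commands=[
    [[0, 0, 0], [0, 0, 0]],
    [[0, 0, 0], [0, 0, 0]],
    [[0, 0, 0], [0, 0, 0]],
    [[0, 0, 0], [0, 0, 0]],
    [[0, 0, 0], [0, 0, 0]],
  ],
)

```text
time_s: 5.3
position: [0.4933, -0.3676, 0.0553]
tcp_rot: [[0.951, 0.22, 0.217], [-0.31, 0.671, 0.674], [0.003, -0.708, 0.706]]
force: [-1.7, -3.0, 4.4]
opening: 0.01
```

```bash
python3 - <<'E'
from h import *
s=read_state();print(s["position"],s["force"],s["opening"])
c=capture("scene");t=capture("top")
im=np.hstack([cv2.resize(c["frame"][120:200,200:300],(500,400)),cv2.resize(t["frame"][160:240,310:370],(300,400))])
cv2.imwrite("pics/p7.png",im[...,::-1])
print("grasp proj",proj(t,s["position"]+.006*s["tcp_rot"][:,1]),"tip",proj(t,s["position"]+.025*s["tcp_rot"][:,1]))
E
```

```text
[ 0.49330225 -0.36762385  0.05534356] [-1.72971713 -2.96379609  4.43187199] 0.009998473913633605
grasp proj [[350.92740463 196.33661931]] tip [[346.56064719 195.40651683]]
```

View pics/p7.png

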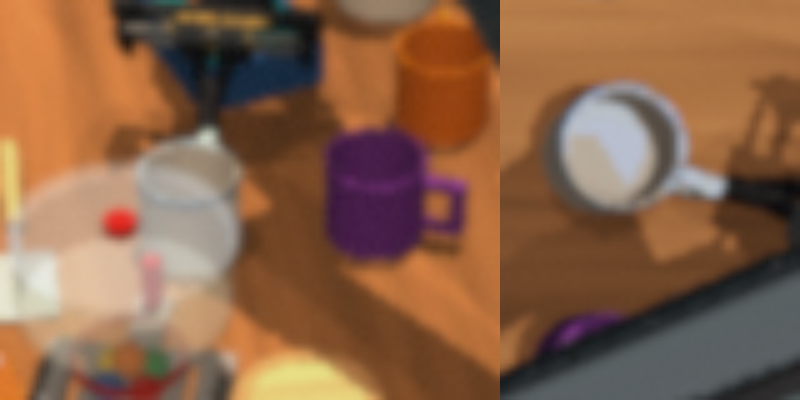

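The jaws closed fully just outside the handle: black tips end at (728,188), right against the bar, and the mug has not moved. I'll measure the real tip position against the bar with depth.

```bash
python3 - <<'E'
from h import *
s=read_state();R=s["tcp_rot"]
for n in("top","scene"):
    c=capture(n);P=cloud(c);L=(P-s["position"])@R
    V=c["frame"].max(-1)
    k=(abs(L[...,0])<.012)&(abs(L[...,2])<.03)&(L[...,1]>-.05)&(L[...,1]<.06)
    i=np.argwhere(k)
    print(n)
    for a,b in i[np.argsort(L[k][:,1])][::2]: print((b,a),c["frame"][a,b],(L[a,b]*1000).round(),P[a,b].round(3))
E
```

```text
top
(np.int64(364), np.int64(198)) [32 30 30] [  3. -50.   4.] [ 0.486 -0.4    0.094]
(np.int64(363), np.int64(196)) [35 25 20] [  8. -50.  14.] [ 0.493 -0.394  0.1  ]
(np.int64(363), np.int64(198)) [31 30 29] [  2. -49.   9.] [ 0.486 -0.395  0.096]
(np.int64(362), np.int64(200)) [29 24 23] [ -6. -47.   8.] [ 0.479 -0.392  0.094]
(np.int64(361), np.int64(200)) [33 24 23] [ -7. -45.  11.] [ 0.479 -0.388  0.095]
(np.int64(362), np.int64(199)) [28 26 26] [ -2. -44.   4.] [ 0.483 -0.393  0.089]
(np.int64(362), np.int64(197)) [28 26 26] [  5. -43.   7.] [ 0.49  -0.393  0.091]
(np.int64(361), np.int64(197)) [31 27 27] [  4. -42.  11.] [ 0.49  -0.389  0.093]
(np.int64(361), np.int64(196)) [42 30 26] [  7. -40.  10.] [ 0.494 -0.39   0.091]
(np.int64(360), np.int64(199)) [29 28 27] [ -4. -39.  10.] [ 0.483 -0.386  0.09 ]
(np.int64(360), np.int64(198)) [30 29 28] [ -0. -37.   9.] [ 0.487 -0.387  0.088]
(np.int64(360), np.int64(197)) [32 31 30] [  3. -36.   9.] [ 0.49  -0.387  0.087]
(np.int64(359), np.int64(200)) [40 26 21] [ -8. -34.   6.] [ 0.48  -0.384  0.083]
(np.int64(358), np.int64(196))
[... 5704 characters left out ...]
] [-2. -5. 18.] [ 0.494 -0.358  0.071]
(np.int64(240), np.int64(148)) [194 196 182] [ 4. -1.  8.] [ 0.498 -0.364  0.062]
(np.int64(242), np.int64(152)) [150 131 109] [-10.  18.  26.] [ 0.494 -0.335  0.06 ]
(np.int64(239), np.int64(152)) [155 137 114] [ 4. 20. 26.] [ 0.507 -0.338  0.06 ]
(np.int64(240), np.int64(153)) [153 134 112] [-1. 24. 27.] [ 0.503 -0.333  0.057]
(np.int64(242), np.int64(154)) [150 132 110] [-11.  27.  26.] [ 0.495 -0.328  0.054]
(np.int64(239), np.int64(154)) [159 143 123] [ 2. 29. 30.] [ 0.508 -0.329  0.056]
(np.int64(241), np.int64(155)) [156 140 120] [-6. 32. 23.] [ 0.5   -0.329  0.049]
(np.int64(241), np.int64(156)) [164 151 135] [-5. 35. 13.] [ 0.499 -0.334  0.04 ]
```

Emit:
play_rows(
  commands=[
    [[-0.007, -0.02, 0.021], [0, 0, 0]],
    [[-0.013, -0.04, 0.042], [0, 0, 0]],
    [[-0.013, -0.04, 0.042], [0, 0, 0]],
  ],
)

```text
time_s: 5.88
position: [0.4802, -0.4087, 0.0971]
tcp_rot: [[0.951, 0.221, 0.218], [-0.311, 0.669, 0.675], [0.004, -0.71, 0.705]]
force: [0.8, 0.9, -0.4]
opening: 0.006
```

```bash
python3 - <<'E'
from h import *
s=read_state();R=s["tcp_rot"];print(s["position"],s["force"],s["opening"])
for n in("top","scene"):
    c=capture(n);P=cloud(c);L=(P-s["position"])@R
    V=c["frame"].max(-1)
    k=(abs(L[...,0])<.04)&(abs(L[...,2])<.025)&(L[...,1]>-.05)&(L[...,1]<.04)&(V<75)
    for y0 in range(-50,40,6):
        q=L[k&(L[...,1]*1000>=y0)&(L[...,1]*1000<y0+6)]*1000
        if len(q):print(n,y0,len(q),q.min(0).round(),q.max(0).round())
    u=proj(c,s["position"]+.025*R[:,1])[0].astype(int);print(u)
    cr=cv2.resize(c["frame"][u[1]-30:u[1]+30,u[0]-30:u[0]+30],(400,400),interpolation=0)
    for d,col in((.025,(255,0,0)),(.006,(0,255,0)),(-.045,(0,0,255))):
        w=(proj(c,s["position"]+d*R[:,1])[0]-u+30.5)*400/60;cv2.circle(cr,tuple(w.astype(int).tolist()),4,col,2)
    im=cr if n=="top" else np.hstack([im,cr])
cv2.imwrite("pics/p8.png",im[...,::-1])
E
```

```text
[ 0.48022497 -0.40872337  0.09711902] [ 0.82142421  0.86414482 -0.36946621] 0.006476373031683707
top -50 12 [-12. -49.  -7.] [ 10. -44.  14.]
top -44 8 [-10. -43.   7.] [  8. -38.  13.]
top -38 7 [ -9. -38.   8.] [  8. -33.  14.]
top -32 12 [-10. -32.  -4.] [  9. -27.  13.]
top -26 6 [ -7. -25.   8.] [  8. -21.  12.]
top -20 8 [ -8. -19.  -1.] [  6. -14.  12.]
top -14 1 [ -1. -14.   9.] [ -1. -14.   9.]
[360 198]
scene -50 7 [-14. -49.   6.] [ 12. -44.  21.]
scene -44 9 [-10. -44.  -5.] [ 13. -39.  22.]
scene -38 8 [ -9. -38.  -4.] [  7. -33.  17.]
scene -32 4 [ -7. -29.   5.] [  6. -27.  17.]
scene -26 4 [ -9. -23.   9.] [  6. -22.  21.]
scene -20 8 [ -9. -20.   1.] [  9. -15.  24.]
scene -14 6 [ -9. -14.   5.] [  9. -10.  14.]
[241 140]
```

View pics/p8.png

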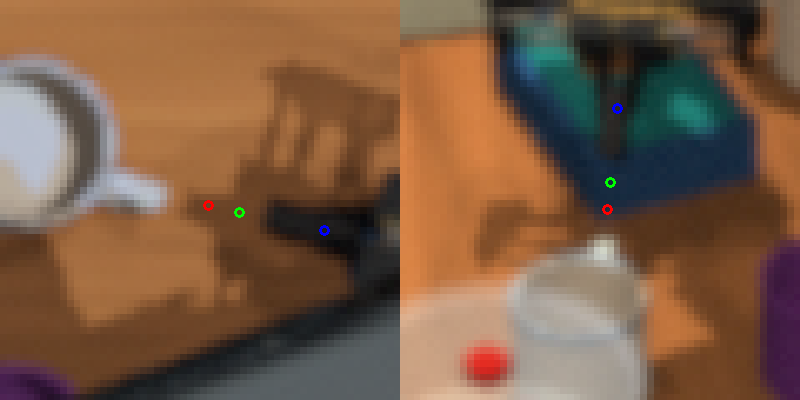

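The overlay shows the tips end at left-panel (268,215) and right-panel (615,158), about 11 mm *behind* the reported TCP rather than 25 mm ahead of it. That puts the real grasp point near TCP −30 mm along the fingers, so I'll use that measured offset and go about 36 mm deeper.

Emit:
play_rows(
  commands=[
    [[0, 0, 0], [0, 0, 0]],
    [[0, 0, 0], [0, 0, 0]],
    [[0, 0, 0], [0, 0, 0]],
    [[0.0, 0.0, 0.0], [0, 0, 0]],
    [[0.004, 0.013, -0.014], [0, 0, 0]],
    [[0.009, 0.028, -0.029], [0, 0, 0]],
    [[0.013, 0.041, -0.042], [0, 0, 0]],
    [[0.017, 0.054, -0.055], [0, 0, 0]],
    [[0.021, 0.065, -0.067], [0, 0, 0]],
    [[0.021, 0.065, -0.067], [0, 0, 0]],
  ],
  gripper=0.05,
)

```text
time_s: 7.22
position: [0.5009, -0.3395, 0.028]
tcp_rot: [[0.951, 0.217, 0.218], [-0.308, 0.675, 0.671], [-0.002, -0.706, 0.709]]
force: [-0.4, -0.9, 0.2]
opening: 0.576
```

Emit:
play_rows(
  commands=[
    [[0, 0, 0], [0, 0, 0]],
    [[0, 0, 0], [0, 0, 0]],
    [[0, 0, 0], [0, 0, 0]],
    [[0, 0, 0], [0, 0, 0]],
    [[0, 0, 0], [0, 0, 0]],
    [[0, 0, 0], [0, 0, 0]],
  ],
  gripper=0.0,
)

```text
time_s: 7.98
position: [0.501, -0.3415, 0.0291]
tcp_rot: [[0.951, 0.219, 0.218], [-0.309, 0.672, 0.673], [0.001, -0.707, 0.707]]
force: [0.0, -0.8, 1.0]
opening: 0.158
```

Opening 0.158, about 14 mm, so the bar is gripped. Lifting gently and moving in front of the dispenser.

Emit:
play_rows(
  commands=[
    [[0, 0, 0.01], [0, 0, 0]],
    [[0, 0, 0.022], [0, 0, 0]],
    [[0, 0, 0.035], [0, 0, 0]],
    [[0.003, 0.015, 0.035], [0, 0, 0]],
    [[0.01, 0.045, 0.035], [0, 0, 0]],
    [[0.018, 0.085, 0.035], [0, 0, 0]],
    [[0.027, 0.13, 0.035], [0, 0, 0]],
    [[0.036, 0.17, 0.035], [0, 0, 0]],
    [[0.043, 0.205, 0.035], [0, 0, 0]],
    [[0.046, 0.218, 0.035], [0, 0, 0]],
  ],
)

```text
time_s: 9.22
position: [0.5461, -0.1197, 0.0642]
tcp_rot: [[0.952, 0.215, 0.217], [-0.306, 0.674, 0.672], [-0.002, -0.706, 0.708]]
force: [0.1, -0.7, -1.1]
opening: 0.157
```

```bash
cat > look.py <<'E'
from h import *
import sys
s=read_state();print(s["time_s"],s["position"].round(4),s["force"].round(1),s["opening"],s["joint_positions"].round())
t=capture("top");c=capture("scene")
D=np.array([.617,.0868]);F=np.array([-.309,-.951]);Lt=np.array([.951,-.309])
def mug(t,z,c0):
    hsv=cv2.cvtColor(t["frame"],cv2.COLOR_RGB2HSV);H,S,V=[hsv[...,i].astype(int) for i in range(3)]
    v,u=np.mgrid[:384,:512];X=ray(t,np.c_[u.ravel(),v.ravel()],z)[:,:2].reshape(384,512,2)
    w=np.hypot(*np.moveaxis(X-c0,-1,0))<.075
    mc=w&((S<95)|((H>85)&(H<135)))&(V>100)
    cs=max(cv2.findContours(mc.astype(np.uint8),0,1)[0],key=cv2.contourArea)
    R=ray(t,cs[:,0],z)[:,:2];cc=np.array(c0)
    for i in range(10):
        r=np.hypot(*(R-cc).T);k=abs(r-.047)<.008;cc,rr=fitc(R[k])
    return cc,rr,k.sum()
E
python3 - <<'E'
from look import *
g=s["position"]-.03*s["tcp_rot"][:,1]
M=g[:2]-.075*F;z=.085+.022
print("pred",M,"seen",mug(t,z,M))
P=cloud(t);k=(np.hypot(P[...,0]-M[0],P[...,1]-M[1])<.06)&(P[...,2]>.07)&(P[...,2]<.14);q=P[k]
A=np.c_[q[:,:2]-M,np.ones(len(q))];print(len(q),np.linalg.lstsq(A,q[:,2],rcond=None)[0])
im=np.hstack([cv2.resize(c["frame"][100:240,190:330],(400,400)),cv2.resize(t["frame"][120:240,210:330],(400,400))])
cv2.imwrite("pics/p9.png",im[...,::-1])
E
```

```text
9.225 [ 0.5461 -0.1197  0.0642] [ 0.1 -0.7 -1.1] 0.15704939065100276 [-46.  47.  96.  42.  68. -56.]
pred [ 0.56283782 -0.06864163] seen (array([ 0.56563352, -0.07238971]), np.float64(0.04782348880978128), np.int64(74))
199 [-0.04184647  0.04919576  0.10783227]
```

View pics/p9.png

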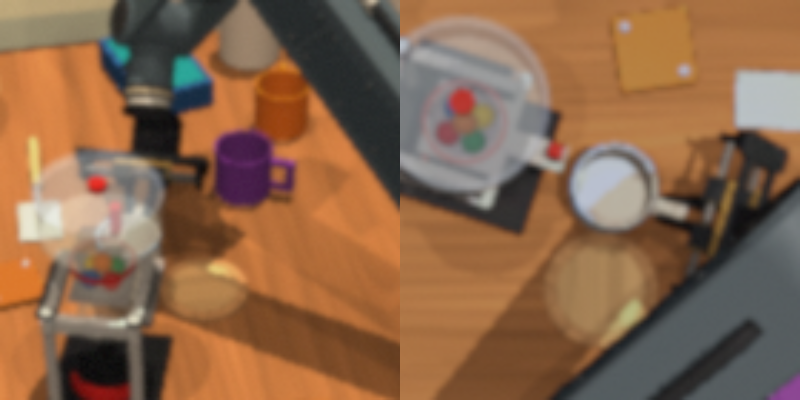

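The mug is held upright at right-panel (612,190), in line with the spout, and the trivet at (598,290) and base plate are clear. Lowering to 17 mm and sliding in.

Emit:
play_rows(
  commands=[
    [[0, 0, -0.009], [0, 0, 0]],
    [[0, 0, -0.018], [0, 0, 0]],
    [[0.006, 0.019, -0.018], [0, 0, 0]],
    [[0.014, 0.043, -0.018], [0, 0, 0]],
    [[0.022, 0.068, -0.018], [0, 0, 0]],
    [[0.031, 0.095, -0.018], [0, 0, 0]],
    [[0.039, 0.12, -0.018], [0, 0, 0]],
    [[0.046, 0.14, -0.018], [0, 0, 0]],
    [[0.05, 0.154, -0.018], [0, 0, 0]],
    [[0.05, 0.154, -0.018], [0, 0, 0]],
  ],
)

```text
time_s: 10.58
position: [0.5967, 0.032, 0.0459]
tcp_rot: [[0.952, 0.217, 0.217], [-0.307, 0.673, 0.673], [-0.0, -0.707, 0.707]]
force: [-0.6, 0.2, -1.2]
opening: 0.157
```

Emit:
play_rows(
  commands=[
    [[0, 0, -0.003], [0, 0, 0]],
    [[0, 0, -0.006], [0, 0, 0]],
    [[0, 0, -0.008], [0, 0, 0]],
    [[0.001, 0.003, -0.008], [0, 0, 0]],
    [[0.001, 0.005, -0.008], [0, 0, 0]],
    [[0.001, 0.005, -0.008], [0, 0, 0]],
  ],
)

```text
time_s: 11.32
position: [0.5991, 0.0343, 0.0391]
tcp_rot: [[0.95, 0.222, 0.218], [-0.311, 0.672, 0.672], [0.003, -0.706, 0.708]]
force: [-1.2, -3.7, 5.2]
opening: 0.156
```

```bash
python3 - <<'E'
from look import *
g=s["position"]-.03*s["tcp_rot"][:,1];M=g[:2]-.075*F
print("grasp",g,"pred mug rel D: f,l",(M-D)@F,(M-D)@Lt)
im=np.hstack([cv2.resize(c["frame"][140:250,180:290],(440,440)),cv2.resize(t["frame"][115:205,190:280],(360,440))])
cv2.imwrite("pics/p10.png",im[...,::-1])
E
```

```text
11.325 [0.5991 0.0343 0.0391] [-1.2 -3.7  5.2] 0.15612783380365824 [-30.  49. 100.  55.  58. -54.]
grasp [0.59245745 0.0141676  0.06027236] pred mug rel D: f,l 0.0016659052054870957 -0.0008965531068114262
```

View pics/p10.png

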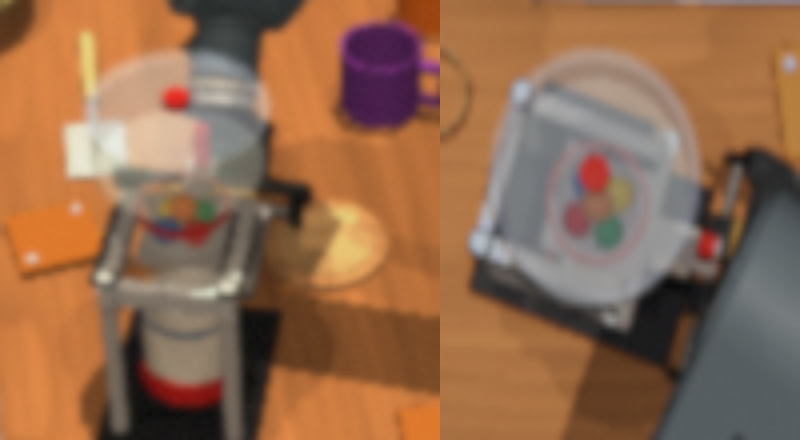

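The mug stands on the plate against the red stop at left-panel (185,385), under the spout, with the force readings confirming contact. Releasing and backing out along the tool axis.

Emit:
play_rows(
  commands=[
    [[0, 0, 0], [0, 0, 0]],
    [[0, 0, 0], [0, 0, 0]],
    [[0, 0, 0], [0, 0, 0]],
    [[-0.002, -0.007, 0.007], [0, 0, 0]],
    [[-0.006, -0.02, 0.021], [0, 0, 0]],
    [[-0.012, -0.037, 0.039], [0, 0, 0]],
    [[-0.018, -0.054, 0.057], [0, 0, 0]],
    [[-0.024, -0.072, 0.076], [0, 0, 0]],
    [[-0.028, -0.087, 0.092], [0, 0, 0]],
    [[-0.026, -0.085, 0.13], [0, 0, 0]],
  ],
  gripper=0.05,
)

```text
time_s: 12.68
position: [0.5713, -0.052, 0.1689]
tcp_rot: [[0.95, 0.22, 0.222], [-0.312, 0.671, 0.672], [-0.001, -0.708, 0.707]]
force: [0.9, 0.2, -0.9]
opening: 0.57
```

```bash
python3 - <<'E'
from look import *
# knob red in both views -> midpoint of rays at z .232 and depth
for n,cc in(("top",t),("scene",c)):
    hsv=cv2.cvtColor(cc["frame"],cv2.COLOR_RGB2HSV);H,S,V=[hsv[...,i].astype(int) for i in range(3)]
    u0=proj(cc,[.588,-.0045,.212])[0];v,u=np.mgrid[:384,:512]
    k=(np.hypot(u-u0[0],v-u0[1])<9)&((H<8)|(H>170))&(S>(150 if n=="top" else 90))
    px=np.argwhere(k)[:,::-1].mean(0) if k.any() else None
    print(n,u0,px,k.sum(), ray(cc,px,.232 if n=="top" else .212) if k.any() else "")
Q=cloud(c)
k=(np.hypot(Q[...,0]-.617,Q[...,1]-.087)<.05)&(Q[...,2]<.1)&(Q[...,2]>.04);print("mug pts",k.sum(),Q[k].mean(0))
cv2.imwrite("pics/rel.png",c["frame"][...,::-1])
E
```

```text
12.675 [ 0.5713 -0.052   0.1689] [ 0.9  0.2 -0.9] 0.5698908855361218 [-39.  37.  97.  44.  72. -45.]
top [256.21146895 165.29214468] [256.25 164.5 ] 12 [[ 0.58803079 -0.00370366  0.232     ]]
scene [230.19096755 175.22992296] [230. 172.] 1 [[ 0.58601985 -0.02344688  0.212     ]]
mug pts 218 [0.63224081 0.11572019 0.06897216]
```

Emit:
play_rows(
  commands=[
    [[0.001, 0.002, 0.045], [0, 0, 0]],
    [[0.003, 0.005, 0.089], [0, 0, 0]],
    [[0.007, 0.016, 0.078], [0, 0, 0]],
    [[0.011, 0.029, 0.064], [0, 0, 0]],
    [[0.015, 0.042, 0.05], [0, 0, 0]],
    [[0.019, 0.054, 0.037], [0, 0, 0]],
    [[0.022, 0.062, 0.028], [0, 0, 0]],
    [[0.023, 0.065, 0.025], [0, 0, 0]],
    [[0.023, 0.065, 0.025], [0, 0, 0]],
  ],
)

```text
time_s: 13.9
position: [0.5951, 0.0159, 0.1928]
tcp_rot: [[0.951, 0.218, 0.218], [-0.309, 0.673, 0.673], [0.0, -0.707, 0.707]]
force: [-0.3, 0.4, 1.1]
opening: 0.575
```

Emit:
play_rows(
  commands=[
    [[0, 0, 0], [0, 0, 0]],
    [[0, 0, 0], [0, 0, 0]],
    [[0, 0, 0], [0, 0, 0]],
    [[0, 0, 0], [0, 0, 0]],
    [[0, 0, 0], [0, 0, 0]],
    [[0, 0, 0], [0, 0, 0]],
  ],
  gripper=0.0,
)

```text
time_s: 14.65
position: [0.594, 0.016, 0.193]
tcp_rot: [[0.951, 0.217, 0.218], [-0.308, 0.673, 0.672], [-0.001, -0.707, 0.707]]
force: [-4.4, -2.1, 3.0]
opening: 0.161
```

Emit:
play_rows(
  commands=[
    [[-0.002, -0.006, 0], [0, 0, 0]],
    [[-0.0046, -0.0143, 0], [0, 0, 0]],
    [[-0.0077, -0.0238, 0], [0, 0, 0]],
    [[-0.0108, -0.0333, 0], [0, 0, 0]],
    [[-0.0139, -0.0428, 0], [0, 0, 0]],
    [[-0.017, -0.0523, 0], [0, 0, 0]],
    [[-0.0195, -0.06, 0], [0, 0, 0]],
    [[-0.0216, -0.0666, 0], [0, 0, 0]],
    [[-0.0216, -0.0666, 0], [0, 0, 0]],
    [[-0.0216, -0.0666, 0], [0, 0, 0]],
  ],
)

```text
time_s: 15.9
position: [0.5726, -0.0492, 0.1931]
tcp_rot: [[0.951, 0.217, 0.219], [-0.308, 0.676, 0.67], [-0.002, -0.704, 0.71]]
force: [-0.3, 7.8, -0.2]
opening: 0.157
```

```bash
python3 - <<'E'
from look import *
im=np.hstack([cv2.resize(c["frame"][140:250,180:290],(440,440)),cv2.resize(t["frame"][115:205,190:280],(360,440))])
cv2.imwrite("pics/p11.png",im[...,::-1])
def gum(c):
    a=c["frame"]; hsv=cv2.cvtColor(a,cv2.COLOR_RGB2HSV)
    u=proj(c,[.617,.0868,.2])[0].astype(int)
    sub=hsv[u[1]-14:u[1]+14,u[0]-14:u[0]+14];H,S,V=[sub[...,i].astype(int) for i in range(3)]
    print("green",((H>40)&(H<85)&(S>90)).sum(),"blue",((H>95)&(H<130)&(S>90)).sum(),"yel",((H>20)&(H<35)&(S>110)).sum(),"red",(((H<6)|(H>174))&(S>130)).sum(),"orng",((H>7)&(H<16)&(S>150)).sum())
gum(t);gum(c)
for n in("top0","scene0"):gum(dict(np.load(f"pics/{n}.npz")))
E
```

```text
15.9 [ 0.5726 -0.0492  0.1931] [-0.3  7.8 -0.2] 0.15722416414888848 [-39.  35.  96.  43.  75. -42.]
green 0 blue 12 yel 0 red 41 orng 0
green 0 blue 0 yel 0 red 7 orng 34
green 0 blue 0 yel 0 red 39 orng 0
green 6 blue 0 yel 2 red 41 orng 42
```

Emit:
play_rows(
  commands=[
    [[-0.0005, -0.0015, 0], [0, 0, 0]],
    [[-0.0007, -0.002, 0], [0, 0, 0]],
    [[-0.0007, -0.002, 0], [0, 0, 0]],
    [[-0.0007, -0.002, 0], [0, 0, 0]],
    [[-0.0007, -0.002, 0], [0, 0, 0]],
    [[-0.0007, -0.002, 0], [0, 0, 0]],
  ],
)

```text
time_s: 16.75
position: [0.5722, -0.0506, 0.1931]
tcp_rot: [[0.951, 0.217, 0.218], [-0.308, 0.676, 0.669], [-0.002, -0.704, 0.71]]
force: [1.5, 9.6, -0.6]
opening: 0.154
```

```bash
python3 - <<'E'
from look import *
im=np.hstack([cv2.resize(c["frame"][140:250,180:290],(440,440)),cv2.resize(t["frame"][115:205,190:280],(360,440))])
cv2.imwrite("pics/p11.png",im[...,::-1])
E
```

```text
16.75 [ 0.5722 -0.0506  0.1931] [ 1.5  9.6 -0.6] 0.1536355697595211 [-39.  35.  96.  43.  75. -43.]
```

View pics/p11.png

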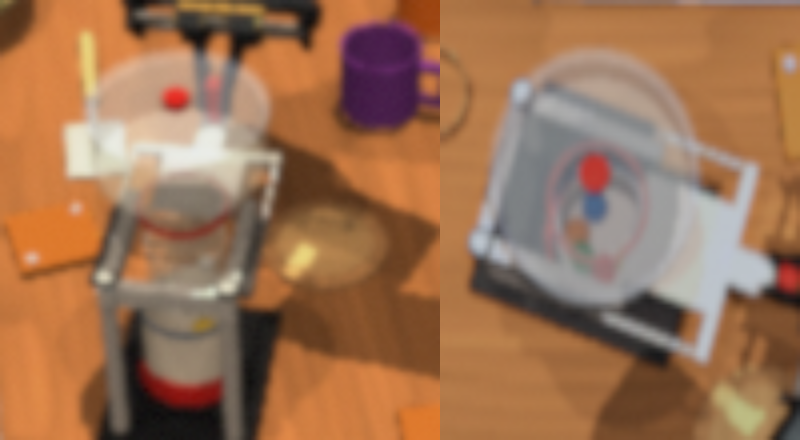

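The hopper neck is empty. Seen through the spout in the top view, the balls are at about (597,208), (578,230), (583,248) and (603,265), and yellow shows inside the mug rim at left-panel (205,325). Easing the slide home slowly.

Emit:
play_rows(
  commands=[
    [[0.002, 0.006, 0], [0, 0, 0]],
    [[0.0045, 0.014, 0], [0, 0, 0]],
    [[0.007, 0.022, 0], [0, 0, 0]],
    [[0.0097, 0.03, 0], [0, 0, 0]],
    [[0.0123, 0.038, 0], [0, 0, 0]],
    [[0.0149, 0.046, 0], [0, 0, 0]],
    [[0.0175, 0.054, 0], [0, 0, 0]],
    [[0.0195, 0.06, 0], [0, 0, 0]],
    [[0.0211, 0.065, 0], [0, 0, 0]],
    [[0.022, 0.0676, 0], [0, 0, 0]],
  ],
)

```text
time_s: 18.1
position: [0.5939, 0.0155, 0.193]
tcp_rot: [[0.952, 0.217, 0.218], [-0.308, 0.674, 0.672], [-0.001, -0.707, 0.708]]
force: [-4.5, 3.8, 1.1]
opening: 0.159
```

Emit:
play_rows(
  commands=[
    [[0.0003, 0.001, 0], [0, 0, 0]],
    [[0.0006, 0.002, 0], [0, 0, 0]],
    [[0.0009, 0.003, 0], [0, 0, 0]],
    [[0.0009, 0.003, 0], [0, 0, 0]],
    [[0.0009, 0.003, 0], [0, 0, 0]],
  ],
)

```text
time_s: 18.73
position: [0.5941, 0.016, 0.1929]
tcp_rot: [[0.951, 0.217, 0.219], [-0.308, 0.671, 0.674], [-0.001, -0.709, 0.705]]
force: [-9.1, -5.0, 6.7]
opening: 0.161
```

Force has reversed to −5 N at the original shut position, so the slide is against its shut stop. Releasing and retreating.

Emit:
play_rows(
  commands=[
    [[0, 0, 0], [0, 0, 0]],
    [[0, 0, 0], [0, 0, 0]],
    [[0, 0, 0], [0, 0, 0]],
    [[0, 0, 0], [0, 0, 0]],
    [[-0.003, -0.01, 0.011], [0, 0, 0]],
    [[-0.008, -0.024, 0.025], [0, 0, 0]],
    [[-0.013, -0.04, 0.042], [0, 0, 0]],
    [[-0.018, -0.055, 0.058], [0, 0, 0]],
    [[-0.02, -0.061, 0.064], [0, 0, 0]],
    [[-0.022, -0.067, 0.03], [0, 0, 0]],
  ],
  gripper=0.05,
)

```text
time_s: 19.98
position: [0.5753, -0.0513, 0.2255]
tcp_rot: [[0.951, 0.225, 0.214], [-0.31, 0.669, 0.676], [0.009, -0.709, 0.705]]
force: [0.1, 0.2, -0.9]
opening: 0.574
```

```bash
python3 - <<'E'
from look import *
t0=dict(np.load("pics/top0.npz"))
for n,cc in(("now",t),("start",t0)):
    hsv=cv2.cvtColor(cc["frame"],cv2.COLOR_RGB2HSV);H,S,V=[hsv[...,i].astype(int) for i in range(3)]
    u0=proj(cc,[.588,-.0045,.232])[0];v,u=np.mgrid[:384,:512]
    k=(np.hypot(u-u0[0],v-u0[1])<9)&((H<8)|(H>170))&(S>150)
    print(n,np.argwhere(k)[:,::-1].mean(0),k.sum(),ray(cc,np.argwhere(k)[:,::-1].mean(0),.232))
E
```

```text
19.975 [ 0.5753 -0.0513  0.2255] [ 0.1  0.2 -0.9] 0.5743954748222864 [-39.  32.  94.  43.  77. -40.]
now [256.09090909 164.63636364] 11 [[ 0.58757875 -0.00318225  0.232     ]]
start [256.14285714 164.21428571] 14 [[ 0.58897075 -0.00335226  0.232     ]]
```

Emit:
play_rows(
  commands=[
    [[-0.002, -0.002, -0.045], [0, 0, 0]],
    [[-0.0035, -0.003, -0.093], [0, 0, 0]],
    [[0.0, 0.008, -0.105], [0, 0, 0]],
    [[0.004, 0.021, -0.118], [0, 0, 0]],
    [[0.008, 0.034, -0.132], [0, 0, 0]],
    [[0.013, 0.048, -0.147], [0, 0, 0]],
    [[0.017, 0.062, -0.161], [0, 0, 0]],
    [[0.021, 0.074, -0.174], [0, 0, 0]],
    [[0.0245, 0.084, -0.184], [0, 0, 0]],
    [[0.0245, 0.084, -0.184], [0, 0, 0]],
  ],
)

```text
time_s: 21.32
position: [0.5976, 0.0359, 0.0381]
tcp_rot: [[0.951, 0.217, 0.218], [-0.308, 0.673, 0.672], [-0.001, -0.707, 0.708]]
force: [-0.4, -0.1, -0.4]
opening: 0.576
```

Emit:
play_rows(
  commands=[
    [[0, 0, 0], [0, 0, 0]],
    [[0, 0, 0], [0, 0, 0]],
    [[0, 0, 0], [0, 0, 0]],
    [[0, 0, 0], [0, 0, 0]],
    [[0, 0, 0], [0, 0, 0]],
    [[0, 0, 0], [0, 0, 0]],
  ],
  gripper=0.0,
)

```text
time_s: 22.08
position: [0.5985, 0.0344, 0.0392]
tcp_rot: [[0.951, 0.22, 0.218], [-0.31, 0.672, 0.673], [0.001, -0.707, 0.707]]
force: [-0.0, -1.5, 1.5]
opening: 0.16
```

Gripped. Lifting 7 mm and drawing it out along the front direction.

Emit:
play_rows(
  commands=[
    [[0, 0, 0.004], [0, 0, 0]],
    [[0, 0, 0.007], [0, 0, 0]],
    [[-0.002, -0.006, 0.007], [0, 0, 0]],
    [[-0.007, -0.021, 0.007], [0, 0, 0]],
    [[-0.014, -0.043, 0.007], [0, 0, 0]],
    [[-0.022, -0.068, 0.007], [0, 0, 0]],
    [[-0.031, -0.095, 0.007], [0, 0, 0]],
    [[-0.039, -0.12, 0.007], [0, 0, 0]],
    [[-0.047, -0.145, 0.007], [0, 0, 0]],
    [[-0.053, -0.165, 0.015], [0, 0, 0]],
  ],
)

```text
time_s: 23.32
position: [0.5443, -0.1323, 0.0536]
tcp_rot: [[0.951, 0.219, 0.22], [-0.311, 0.672, 0.672], [-0.001, -0.707, 0.707]]
force: [0.1, -0.2, -2.3]
opening: 0.158
```

Emit:
play_rows(
  commands=[
    [[-0.004, -0.01, 0.01], [0, 0, 0]],
    [[-0.007, -0.015, 0.025], [0, 0, 0]],
    [[-0.007, -0.015, 0.03], [0, 0, 0]],
    [[-0.007, -0.015, 0.03], [0, 0, 0]],
  ],
)

```text
time_s: 23.82
position: [0.5382, -0.1445, 0.0847]
tcp_rot: [[0.951, 0.218, 0.217], [-0.308, 0.672, 0.673], [0.001, -0.707, 0.707]]
force: [0.9, 0.6, -2.4]
opening: 0.157
```

```bash
python3 - <<'E'
from look import *
g=s["position"]-.03*s["tcp_rot"][:,1];M=g[:2]-.075*F
cm,r,k=mug(t,g[2]+.085-.045,M);print("pred",M,"seen",cm,r,k,"g",g)
hsv=cv2.cvtColor(t["frame"],cv2.COLOR_RGB2HSV)
u=proj(t,[*cm,.08])[0].astype(int)
im=np.hstack([cv2.resize(t["frame"][u[1]-22:u[1]+22,u[0]-22:u[0]+22],(400,400)),cv2.resize(c["frame"][120:230,190:300],(400,400))])
cv2.imwrite("pics/p12.png",im[...,::-1])
sub=hsv[u[1]-13:u[1]+13,u[0]-13:u[0]+13];H,S,V=[sub[...,i].astype(int) for i in range(3)];sat=(S>110)&(V>60)
print(np.histogram(H[sat],[0,6,17,22,35,45,85,95,130,170,180]))
E
```

```text
23.825 [ 0.5382 -0.1445  0.0847] [ 0.9  0.6 -2.4] 0.15693276507950485 [-48.  46.  95.  40.  71. -55.]
pred [ 0.55485329 -0.09338504] seen [ 0.55556511 -0.09580963] 0.047148030901417136 75 g [ 0.53167829 -0.16471004  0.10591108]
(array([ 21, 123,  18,  24,   0,  14,   0,  21,   0,   0]), array([  0,   6,  17,  22,  35,  45,  85,  95, 130, 170, 180]))
```

All five colours show inside the mug (red 21, orange 123, yellow 24, green 14 and blue 21 pixels). Carrying it over the trivet.

Emit:
play_rows(
  commands=[
    [[-0.005, 0.0015, 0], [0, 0, 0]],
    [[-0.018, 0.0055, 0], [0, 0, 0]],
    [[-0.035, 0.011, 0], [0, 0, 0]],
    [[-0.053, 0.0165, 0], [0, 0, 0]],
    [[-0.07, 0.0215, 0], [0, 0, 0]],
    [[-0.085, 0.026, 0], [0, 0, 0]],
    [[-0.094, 0.029, 0], [0, 0, 0]],
    [[-0.097, 0.03, -0.01], [0, 0, 0]],
    [[-0.097, 0.03, -0.02], [0, 0, 0]],
    [[-0.097, 0.03, -0.03], [0, 0, 0]],
  ],
)

```text
time_s: 25.18
position: [0.4415, -0.1156, 0.0529]
tcp_rot: [[0.951, 0.219, 0.218], [-0.309, 0.672, 0.673], [0.001, -0.707, 0.707]]
force: [-1.2, -0.3, -2.3]
opening: 0.158
```

```bash
python3 - <<'E'
from look import *
g=s["position"]-.03*s["tcp_rot"][:,1];M=g[:2]-.075*F
print("R",s["tcp_rot"].round(3).tolist())
cm,r,k=mug(t,g[2]-.0503+.085,M);print("pred",M,"seen",cm,r,k,"g",g,"bottom",g[2]-.0503)
E
```

```text
25.175 [ 0.4415 -0.1156  0.0529] [-1.2 -0.3 -2.3] 0.1577581998123966 [-55.  46. 109.  40.  62. -68.]
R [[0.951, 0.219, 0.218], [-0.309, 0.672, 0.673], [0.001, -0.707, 0.707]]
pred [ 0.4581332  -0.06446566] seen [ 0.45976159 -0.06678905] 0.047735962886542915 76 g [ 0.4349582  -0.13579066  0.07411362] bottom 0.023813615920645972
```

Within 2 mm of the trivet's centre. Lowering the remaining ~16 mm.

Emit:
play_rows(
  commands=[
    [[-0.001, 0.001, -0.004], [0, 0, 0]],
    [[-0.001, 0.001, -0.008], [0, 0, 0]],
    [[-0.001, 0.001, -0.012], [0, 0, 0]],
    [[-0.001, 0.001, -0.0145], [0, 0, 0]],
    [[-0.001, 0.001, -0.0165], [0, 0, 0]],
    [[-0.001, 0.001, -0.0165], [0, 0, 0]],
  ],
)

```text
time_s: 26.02
position: [0.4401, -0.1141, 0.0376]
tcp_rot: [[0.951, 0.219, 0.218], [-0.309, 0.673, 0.672], [0.0, -0.707, 0.708]]
force: [0.4, -0.5, -1.1]
opening: 0.159
```

Emit:
play_rows(
  commands=[
    [[0, 0, -0.001], [0, 0, 0]],
    [[0, 0, -0.002], [0, 0, 0]],
    [[0, 0, -0.002], [0, 0, 0]],
  ],
)

```text
time_s: 26.4
position: [0.4402, -0.1143, 0.037]
tcp_rot: [[0.951, 0.22, 0.217], [-0.309, 0.674, 0.671], [0.001, -0.705, 0.709]]
force: [-3.3, -3.2, 8.4]
opening: 0.157
```

Contact at 8 N. Releasing and backing away along the tool axis.

Emit:
play_rows(
  commands=[
    [[0, 0, 0.001], [0, 0, 0]],
    [[0, 0, 0.001], [0, 0, 0]],
    [[0, 0, 0.001], [0, 0, 0]],
    [[0, 0, 0.001], [0, 0, 0]],
    [[-0.003, -0.009, 0.01], [0, 0, 0]],
    [[-0.008, -0.024, 0.025], [0, 0, 0]],
    [[-0.014, -0.042, 0.044], [0, 0, 0]],
    [[-0.02, -0.06, 0.063], [0, 0, 0]],
    [[-0.026, -0.078, 0.082], [0, 0, 0]],
    [[-0.028, -0.087, 0.11], [0, 0, 0]],
  ],
  gripper=0.05,
)

```text
time_s: 27.65
position: [0.4115, -0.2028, 0.1463]
tcp_rot: [[0.951, 0.219, 0.22], [-0.31, 0.672, 0.672], [-0.0, -0.707, 0.707]]
force: [-0.1, 0.4, -0.1]
opening: 0.574
```

```bash
python3 - <<'E'
from look import *
M=np.array([.4585,-.065])
cm,r,k=mug(t,.093,M);print("seen",cm,r,k)
P=cloud(t);k=(np.hypot(P[...,0]-M[0],P[...,1]-M[1])<.035)&(P[...,2]<.1);print("inside z",np.percentile(P[k][:,2],[5,50,95]))
u=proj(t,[*cm,.08])[0].astype(int)
im=np.hstack([cv2.resize(t["frame"][u[1]-22:u[1]+22,u[0]-22:u[0]+22],(400,400)),cv2.resize(c["frame"][130:240,180:290],(400,400))])
cv2.imwrite("pics/p12.png",im[...,::-1])
E
```

```text
27.65 [ 0.4115 -0.2028  0.1463] [-0.1  0.4 -0.1] 0.5735011577137558 [-63.  37. 102.  31.  78. -61.]
seen [ 0.45837714 -0.06605762] 0.04824431098884996 75
inside z [0.00851025 0.03084695 0.04087618]
```

View pics/p12.png

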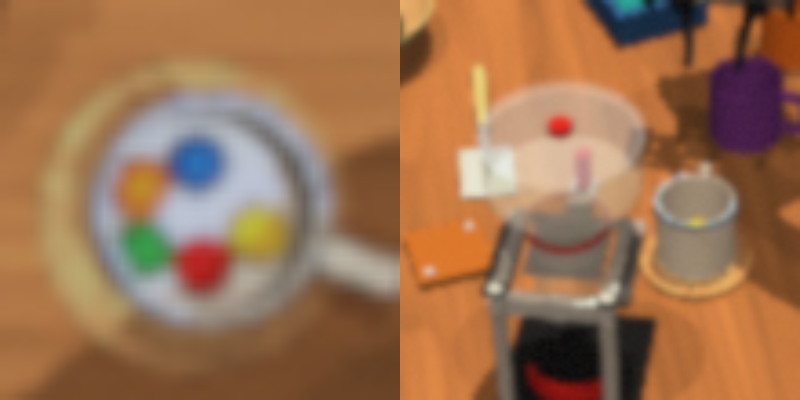

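All five gumballs (blue, orange, green, red and yellow) are in the upright mug, which stands centred on the trivet. The hopper is empty, the slide is shut, and the gripper is clear.

```bash
python3 -c "
from rig import *
print(hand_in())"
```

```text
the job is handed in; nothing more can be done
None
```

The mug is upright on the cork trivet with all five gumballs in it, and the job was handed in after about 28 s of the 66 s allowed.

**What I did:**
- I stood the white mug under the spout against the red stop.
- I pulled the slide out about 70 mm until its neck was empty.
- I walked the slide back in over about 2 s, still gripping the knob. I let go only once it pushed back at its shut position.
- I then carried the mug to the trivet and released it.

**Last checks:**
- **Mug:** it measured about 1 mm from the trivet's centre.
- **Gumballs:** red, green, yellow, blue and orange are all visible inside the mug.
- **Slide:** the knob measured within about 2 mm of where it started, and the blade looks shut.
- **Gripper:** it is clear of everything, with no contact force.

**What failed or disagreed:**
- **First grasp:** the jaws closed just outside the handle. The pictures put the fingertips about 11 mm behind the reported tool point, not 25 mm ahead of it as described. I used that measured offset from then on, and every later grasp closed on about 14 mm, as it should.
- **Bystanders:** I did not measure them one by one at the end. No contact with any showed in the forces or pictures.

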